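Free the bayonet cover and move the torn seal to the inspection cradle

ROBOT

A 6-joint arm with a two-finger parallel gripper is mounted at the origin on the work surface. World frame = base frame: x ahead of the robot, y to its left, z up, the work surface at z = 0. Lengths are in mm, angles in rad, forces in N, time in s.
With the tool pointing down it reaches from about 400 to 925 mm from the base axis. Payload 12.5 kg.
Tool frame: the origin (TCP) lies on the front face of the gripper's body, between the roots of the fingers; the fingertips stand 78 mm ahead of it and the grasp point (between the pads) lies 59 mm ahead of it (env.nose_length is the distance from the TCP to the fingertips, in mm); z points along the fingers, y is the line along which they close (so a half turn about z gives the same grasp; the last joint's range is limited). The gripper opens to 95 mm and grips with 3 to 60 N. Pads are 20 mm wide; open, the fingers measure 119 mm over their backs; the gripper's body (75 mm by 180 mm) begins 59 mm behind the grasp point.
Start: joints at [1.009, 0.491, 1.559, -0, 1.092, -0.106], TCP at [275.096, 561.213, 292.261] pointing down, gripper open.
Joint ranges: [-3.1, 3.1], [-0.84, 2.19], [0.05, 2.79], [-1.13, 4.28], [0.06, 2.93], [-2.69, 2.69]. Speed limits (rad/s): [2.22, 2.22, 2.79, 3.14, 3.14, 3.14].

INTERFACE

Orientations are given as [roll, pitch, yaw] about the fixed x, y, z axes, in that order (R = Rz(yaw) Ry(pitch) Rx(roll)).
In Python, from cell import env gives the robot as it stands.
- The arm moves only by the tool jog_arm, never from a script. Its argument "motion" is a list of rows, each a list of 7 numbers: the turn, a rotation vector about the tool's x, y, z in degrees, then the shift along the tool's x, y, z in mm, then the finger opening in mm, from 0 to 95.1. In form: [[wx, wy, wz, x, y, z, hand], ...]. A call has 1 to 10 rows; each row shifts and turns the commanded pose from where the row before left it, along the tool's axes as they then stand; what a row does not reach is not made up. A row lasts 1/8 s, in which the tool goes at most 62.5 mm and 10.7 degrees, less where a joint would pass 70% of its speed; a pose out of reach is approached as far as the arm can. A call is refused whole if a number of a shift passes 62.5 or a number of a turn 10.7, either way. A call with a gripper value outside its range is refused whole. The fingers move at their own pace and stop on an object; the grip force is fixed at half the most. Time passes only in rows, so rows that do not move let the fingers close. It gives the time, the measured TCP pose, the force, the opening and the grip force at its end, in the units of the state.
- env.state(): the state, without advancing time (a new reading comes with each control period).
- env.read_camera(name): name is "scene" or "top"; returns a dict with "color" (400x640x3 uint8, red, green, blue), "z_map" (400x640 float32, mm along the optical axis (not along the pixel's ray), 0 where there is no reading), "camera_matrix" (3x3 intrinsics, pixels), "world_to_cam" (4x4, takes a point from world to camera coordinates). Camera axes: x right, y up, looking along -z (the intrinsics and any distortion apply to the point x, -y, -z); pixel columns grow to the right and rows downward; lengths in mm; the calibration is good to about 2 mm. A picture is of the moment at which its call begins.
- env.job_done(): hands the job in; it is judged then, once.
Trained networks look in the newest picture that a camera, given by its name, has taken for a name from the list of things; names that differ only in an ending like _2 or _b are one class to them, and where a whole thing is asked for, a point or a joint stands for the part that bears it (a point fixed in the world has none). Each returns a list of dicts, best first, with "score" (0 to 1); they miss things now and then, are a little off and sometimes report something else, mostly with a low value. They report only what shows in the picture. A call takes as long as a camera call. They do not tell look-alikes from the thing itself.
- env.recognise(camera, thing): "location" ([column, row] in pixels, amid what is visible of it).
The state is a dict: "t": time; "joints": joint angles; "qvel": joint speeds; "tau": joint torques, N m; "eef_pos": TCP position; "tcp_rot": TCP orientation; "ft_force": force on the tool from outside, world axes, zero at the start; "moment": the same for the moment, N m; "opening": opening from 0.0 (shut) to 1.0 (fully open); "grip_force": force on a finger pad.
Only numpy, scipy, OpenCV 4.12 (cv2) and the standard library are available. Lean on these libraries where they do the work, as an engineer would, in place of code of your own. Each camera call takes 0.05 s, during which the arm holds its last target. There are 200 camera calls.

TASK

Press the jig's orange bayonet cover down first and then twist it a quarter turn counter-clockwise (seen from above) to free it, without forcing it against its catches, and stand it flat, handle up, in the middle of the round rubber mat. Then lift the torn seal block out of the jig by its ends and, since the cradle leaves no room for fingers there, put it down flat on clear bench, let go, take it again by its long sides and lay it flat and square on the cork pad between the cradle's end plates. Set the block down gently, never dropping it, and leave everything else on the bench where it is.

Things in the scene. Friction and masses are not known exactly. Their poses are not given: they have to be found in the camera images.
- jig: Seal jig, fixed: round blue base plate 116 mm across, 10 mm thick; origin at the centre of its underside on the bench, z up, x along the seal it holds. Two dark steel hooks stand at +y and -y. Under the cover a sprung nest holds the seal. With the cover off, the seal's ends (+x, -x) are open for fingers; its long sides are walled in by the nest to 2 mm below its top.
- jig_hook (a point): Top middle of the +y hook, 69 mm above the bench (the other is its half-turn copy). The overhang begins 35 mm from the axis, its underside is 62.5 mm up; counter-clockwise from above it runs from 24 degrees before to 47 degrees after the y direction. The cover's lugs are clear of both hooks once turned 60 to 140 degrees counter-clockwise from locked; nominal is 90.
- jig_tooth (a point): Underside of the brass catch tooth of the +y hook. It hangs 7 mm below the overhang and stops the lug turning counter-clockwise until the cover is pressed down 8 to 12 mm (9 is good); hold it down until past the tooth (30 degrees or more). A fixed stop bars the clockwise way. After turning, let the cover rise and lift it straight up.
- jig_nest (a joint): How far the jig's sprung nest is pressed down, in m: 0 at rest (up), stop at 0.012. Its floor, 54 mm long, is 28 mm above the bench at rest, with walls 6 mm thick along the seal's long sides, 2 mm clear of it. It carries seal and cover. Spring: 10 N at rest plus 0.45 N per mm, damped; some of it carries the weights, so pressing the cover takes about 10 N.
- cover: Orange bayonet cover, loose, 0.2 kg: disc 60 mm across, 9 mm thick, with a hub 48 mm across up to 20 mm. Two steel lugs 10 mm wide, 6 mm thick stick out along its +y and -y to 42 mm from the axis. Origin at the centre of its flat underside, z up. Locked in the jig its underside is 56 mm above the bench, resting on the seal, its axes parallel to the jig's.
- cover_handle (a point): Centre of the cover's black bar handle, on the axis 35 mm above the cover's underside. The bar is 52 mm long (cover x), 14 mm wide (cover y) and stands from 20 to 50 mm above the underside. Pinch it across its width from above.
- seal: Torn black rubber seal block, firm, loose, about 60 g: 58 mm long (x), 26 mm wide (y), 28 mm high (z). Origin at the centre of its underside. At the start it lies under the cover in the jig's nest, underside 28 mm above the bench, long side along the jig's x.
- cradle: Green inspection cradle, fixed: base 92 mm (x) by 60 mm (y) by 7 mm. Two end plates, 6 mm thick, 44 mm wide, stand at +x and -x with 68 mm between them, up to 55 mm above the bench. The seal lies between them, length along x, with no room for fingers at its ends; the +y and -y sides are open. Origin at the centre of its underside, z up.
- cradle_pad (a point): Centre of the top of the cradle's cork pad, 10 mm above the bench; the pad is 66 mm (x) by 46 mm (y). Axes as the cradle's.
- mat: Round black rubber mat for the cover, fixed flat on the bench, 110 mm across, 4 mm thick; origin at the centre of its underside.
- washer: Bystander, loose, to be left alone: galvanized flat washer lying flat, 66 mm across, 6 mm thick. Origin at the centre of its underside.
- pin: Bystander, loose, to be left alone: brass test pin standing on its round foot, foot 36 mm across, shank 20 mm, 92 mm tall. Origin at the centre of its underside.
- marker: Bystander, loose, to be left alone: grey plastic torque marker tube standing on its red cap, 34 mm across, 130 mm tall, light and easily tipped. Origin at the centre of its underside.
- bolt: Bystander, loose, to be left alone: pitch bolt standing on its hexagon head, head 54 mm across corners, 114 mm tall. Origin at the centre of its underside.
- nut: Bystander, loose, to be left alone: steel hexagon nut lying flat, 54 mm across corners, 24 mm high. Origin at the centre of its underside.
- socket: Bystander, loose, to be left alone: dark steel impact socket standing, 48 mm across, 60 mm tall. Origin at the centre of its underside.
- tin: Bystander, loose, to be left alone: round yellow tin of small brass bolts, 68 mm across, 36 mm tall. Origin at the centre of its underside.
Mind the look-alikes: they are no part of the job. Of the things shaped like the cover, the orange one is meant.

How it is judged (in metres and radians):
On the way, in this order (a step that is already met when the one before it is completed fails the run):
1. the cover is pressed down against the jig's spring before it is twisted (value of joint jig_nest above 0.005 m and angle between the y axis of cover and the y axis of jig, either way round below 0.35 rad), for 0.05 s.
2. the cover, still in the jig, is twisted about a quarter turn (angle between the y axis of cover and the y axis of jig, either way round above 0.95 rad and z of cover in the frame of jig below 0.075 m and horizontal distance between cover and jig below 0.015 m), for 0.05 s.
3. the cover stands flat and released in the middle of the mat (horizontal distance between cover and mat below 0.022 m and z of cover in the frame of mat between 0.001 and 0.008 m and angle between cover's own z axis and vertical below 0.1 rad and contact force between the fingers and cover below 0.1 N and linear speed of cover below 0.03 m/s), for 0.2 s.
4. the seal block lies flat and released on the bench, clear of jig and cradle (height (world z) of seal below 0.007 m and angle between seal's own z axis and vertical below 0.1 rad and horizontal distance between seal and jig above 0.07 m and horizontal distance between seal and cradle above 0.05 m and contact force between the fingers and seal below 0.1 N and linear speed of seal below 0.03 m/s), for 0.15 s.
At the end, for the whole second after the job is handed in: The cover stands upright and released on the mat, its centre within 22 mm of the mat's centre, and the seal block lies flat, released and at rest on the cork pad between the cradle's end plates, within 7 mm of the middle lengthwise and 10 mm crosswise, and within about 10 degrees of square (all of step 3 and x of seal in the frame of cradle between -0.007 and 0.007 m and y of seal in the frame of cradle between -0.01 and 0.01 m and z of seal in the frame of cradle between 0.007 and 0.0135 m and angle between the x axis of seal and the x axis of cradle, either way round below 0.17 rad and angle between seal's own z axis and vertical below 0.1 rad and contact force between the fingers and seal below 0.1 N and linear speed of seal below 0.03 m/s); the robot touches nothing.
It fails at once if the cover is forced against the jig (contact force between cover and jig above 60 N).
It fails at once if the seal block is dropped (falls free faster than 0.45 m/s) (contact force between the fingers and seal below 0.02 N and linear speed of seal above 0.45 m/s).
It fails at once if a bystander is moved more than 25 mm (distance of any of washer, pin, marker, bolt, nut, socket, tin from where it was at the start of the episode above 0.025 m).
It fails at once if a bystander is knocked over (angle between any of washer, pin, marker, bolt, nut, socket, tin's own z axis and vertical above 0.5 rad).
It also fails if it takes over 72 s, if anything falls off the work surface, if the arm or the gripper's body presses on something with over 40 N, if the wrist force passes 120 N, or if a joint passes its speed limit or range.

## Working session

There is one attempt and no reset: what is moved stays moved. The work goes in short steps, Python scripts to look and compute and a tool call to move; the robot and the scene stay as the last step left them, time stands still between calls to the robot, and variables do not carry over. Pictures are saved under pics/ and viewed, at most 10 in all, crops included, and the job is handed in when it is done.

Besides the shell and the picture viewer there is one more tool, called by a JSON object that holds its "fn" and its "kwargs", one argument or row to a line. jog_arm: Moves the arm, as the interface text tells. Its arguments: {"type":"object","properties":{"motion":{"type":"array"}},"required":["motion"]}

```bash
mkdir -p pics; ls
cat > h.py <<'E'
from cell import env
import numpy as np, cv2
def ray(c,px):
    K=c["camera_matrix"];T=c["world_to_cam"]
    d=np.linalg.inv(K)@np.array([px[0],px[1],1.]); d=np.array([d[0],-d[1],-d[2]])
    R=T[:3,:3]; return -R.T@T[:3,3], R.T@d
def atz(c,px,z):
    o,d=ray(c,px); return o+d*(z-o[2])/d[2]
def deproj(c,px,w=2):
    u,v=int(round(px[0])),int(round(px[1])); p=c["z_map"][max(0,v-w):v+w+1,max(0,u-w):u+w+1]; p=p[p>0]
    if p.size==0: return None
    o,d=ray(c,px); return o+d*np.median(p)
def proj(c,P):
    T=c["world_to_cam"];p=T[:3,:3]@np.asarray(P,float)+T[:3,3]
    q=c["camera_matrix"]@np.array([p[0],-p[1],-p[2]]); return q[:2]/q[2]
def cloud(c):
    vs,us=np.mgrid[0:400,0:640]; K=c["camera_matrix"];T=c["world_to_cam"]
    d=np.linalg.inv(K)@np.stack([us.ravel(),vs.ravel(),np.ones(us.size)]); d[1:]*=-1
    p=d*c["z_map"].ravel(); return ((p-T[:3,3:4]).T@T[:3,:3]).reshape(400,640,3)
E
python3 - <<'E'
from h import *
np.set_printoptions(precision=1,suppress=True)
for n in("scene","top"):
    c=env.read_camera(n); cv2.imwrite(f"pics/{n}0.png",c["color"][:,:,::-1])
    print(n,c["camera_matrix"].ravel(),ray(c,(320,200)))
    for t in "jig jig_hook jig_tooth cover cover_handle cradle cradle_pad mat washer pin marker bolt nut socket tin".split():
        for r in env.recognise(n,t)[:3]:
            print(t,round(r["score"],2),np.array(r["location"]),deproj(c,r["location"]))
print(env.state())
E
```

```text
pics
scene [505.4   0.  318.9   0.  505.4 198.1   0.    0.    1. ] (array([1164.6, -576.1, 1104.1]), array([-0.5,  0.4, -0.8]))
jig 0.83 [369.9 163.5] [542.4 195.5  51.9]
jig 0.3 [374.6 148.5] [527.2 227.9  78.5]
jig_hook 0.73 [374.2 161.9] [541.7 215.   43.8]
jig_tooth 0.81 [375.1 163.1] [542.4 218.9  36.4]
cover 0.93 [373.2 148.4] [522.9 226.8  76.6]
cover 0.88 [335.  139.7] [384.  211.6  21.6]
cover 0.76 [417.6 138.6] [552.9 397.9  23.4]
cover_handle 0.9 [416.6 138.9] [553.  392.7  25.6]
cover_handle 0.64 [376.4 147.2] [530.2 231.5  83.5]
cover_handle 0.58 [335.5 136.6] [377.8 219.6  24.9]
cradle_pad 0.93 [219.8 266. ] [ 504.8 -306.2   11.9]
mat 0.61 [339.1 235.5] [638.6 -18.3   5.2]
washer 0.81 [233.2 330.6] [ 661.4 -383.1    0.6]
washer 0.19 [220.3 266.4] [ 506.2 -305.8   11.2]
pin 0.73 [313.2 290.4] [ 720.5 -185.4   25.2]
marker 0.88 [148.6 246.9] [ 381.7 -417.3   76. ]
marker 0.36 [222.  264.4] [ 503.9 -299.    10.5]
bolt 0.85 [297.1 177.7] [444.    7.1  54.6]
nut 0.86 [416.  207.4] [723.5 188.8  25.1]
nut 0.57 [226.3 319.3] [ 630.5 -379.1    6.5]
nut 0.19 [295.3 179.4] [440.4
[... 820 characters left out ...]
 641.8 -379.1    0.1]
pin 0.57 [386.3 138.2] [ 712.8 -168.    51.2]
marker 0.74 [486.9 265.5] [ 377.5 -399.1   96.8]
bolt 0.76 [319.4 245.1] [439.8  15.3 113.4]
nut 0.68 [166.2 272.4] [375.  422.9  31.8]
nut 0.62 [245.7 142.9] [715.9 208.3  24.6]
socket 0.6 [192.  168.2] [646.3 343.8  60.2]
tin 0.87 [162.7 275.1] [368.  432.8  30.3]
{'t': 1.6, 'joints': array([ 1. ,  0.5,  1.6,  0. ,  1.1, -0.1]), 'qvel': array([0., 0., 0., 0., 0., 0.]), 'tau': array([  0. , -61.2, -25.8,   0.1,   0. ,  -0. ]), 'eef_pos': array([275.1, 561.2, 292.3]), 'tcp_rot': array([3.1, 0. , 2.7]), 'ft_force': array([ 0.3,  0.5, -0.4]), 'moment': array([ 0. , -0.1,  0. ]), 'grip_force': 0.0, 'opening': 0.997568705817605}
```

View pics/top0.png

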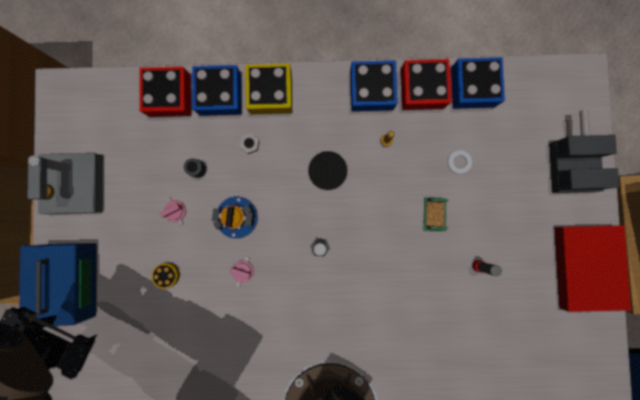

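View pics/scene0.png

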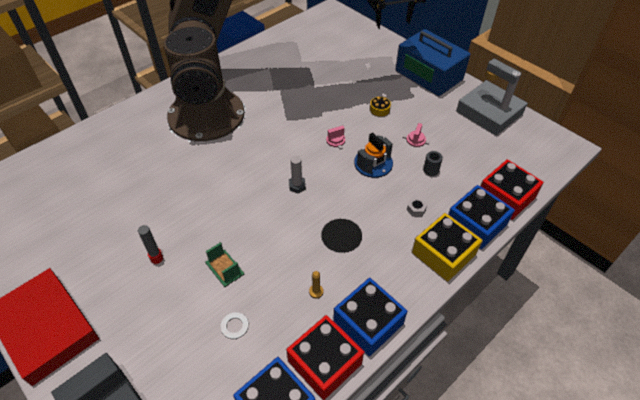

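Run:
```python
import cv2
t=cv2.imread("pics/top0.png")[170:310,120:300]; cv2.imwrite("pics/crop1.png",cv2.resize(t,None,fx=4,fy=4,interpolation=2))
```

```text
(no output)
```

View pics/crop1.png

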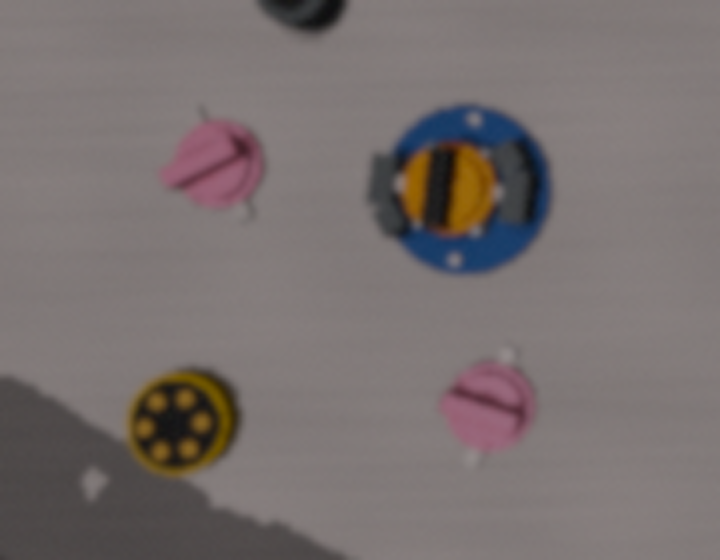

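```bash
cat > meas.py <<'E'
from h import *
from scipy.optimize import least_squares
np.set_printoptions(precision=1,suppress=True)
def fitc(P,r=None):
    f=lambda q:np.hypot(P[:,0]-q[0],P[:,1]-q[1])-(r if r else q[2])
    s=least_squares(f,[*P.mean(0)[:2],30],loss="soft_l1",f_scale=1.5); return s.x,np.sqrt(np.mean(s.fun**2))
C={n:env.read_camera(n) for n in("scene","top")}
rng={"scene":{"jig":(340,130,410,185),"cr":(195,235,255,295),"mat":(310,205,375,265)},"top":{"jig":(205,185,265,245),"cr":(415,190,455,240),"mat":(300,145,355,195)}}
for n,c in C.items():
    W=cloud(c); hsv=cv2.cvtColor(c["color"],cv2.COLOR_RGB2HSV)
    H,S,V=[hsv[:,:,i].astype(int) for i in range(3)]
    def M(key,m):
        o=np.zeros((400,640),bool);a=rng[n][key];o[a[1]:a[3],a[0]:a[2]]=m[a[1]:a[3],a[0]:a[2]];return o
    # blue base outline -> plane z=10
    m=M("jig",(H>95)&(H<125)&(S>110)); pts=np.argwhere(m)[:,::-1]
    hull=cv2.convexHull(pts.astype(np.int32))[:,0]
    Z=W[m]; print(n,"blue n",m.sum(),"z med",np.median(Z[:,2]))
    P=np.array([atz(c,p,10)[:2] for p in hull]); print(" base circle",fitc(P),fitc(P,58))
    # orange
    m=M("jig",(H>8)&(H<22)&(S>170)&(V>90)); Z=W[m]; print(" orange",m.sum(),Z.mean(0),np.percentile(Z[:,2],[10,50,90]))
    # handle top by depth
    box=M("jig",np.ones_like(H,bool))
    m=box&(W[:,:,2]>92)&(W[:,:,2]<115); Z=W[m]; print(" handle",m.sum(),Z.mean(0),np.percentile(Z[:,2],[10,50,90]))
    if m.sum()>8:
        e=np.linalg.eigh(np.cov(Z[:,:2].T)); v=e[1][:,1]; print("  dir",np.degrees(np.arctan2(v[1],v[0])),np.sqrt(e[0]))
    # dark in jig  (handle+hooks) by color
    m=box&(V<75)&(S<120); Z=W[m]; 
    for zr in((58,76),(85,115)):
        q=Z[(Z[:,2]>zr[0])&(Z[:,2]<zr[1])]; print("  dark",zr,len(q),q.mean(0) if len(q) else "")
        if len(q)>6 and zr[0]==58:
            _,l,cc=cv2.kmeans(q[:,:2].astype(np.float32),2,None,(3,50,.1),5,0); d=cc[0]-cc[1]; print("   clusters",cc.ravel(),"dir",np.degrees(np.arctan2(d[1],d[0])),[np.median(q[l[:,0]==i,2]) for i in (0,1)])
    # mat
    m=M("mat",(V<70)); pts=np.argwhere(m)[:,::-1]; hull=cv2.convexHull(pts.astype(np.int32))[:,0]
    P=np.array([atz(c,p,4)[:2] for p in hull]); print(" mat",fitc(P),fitc(P,55),"z",np.median(W[m][:,2]))
    # cradle
    m=M("cr",(H>40)&(H<90)&(S>80)); Z=W[m]; print(" green",m.sum(),np.percentile(Z[:,2],[5,50,95]))
    q=Z[(Z[:,2]>35)&(Z[:,2]<60)]; print("  plates hi",len(q),q.mean(0),np.percentile(q[:,2],[50,90]))
    _,l,cc=cv2.kmeans(q[:,:2].astype(np.float32),2,None,(3,50,.1),5,0); d=cc[0]-cc[1]; print("   clusters",cc.ravel(),np.hypot(*d),"dir",np.degrees(np.arctan2(d[1],d[0])))
    m=M("cr",(H>5)&(H<25)&(S>70)&(V>90)); m=cv2.morphologyEx(m.astype(np.uint8),cv2.MORPH_OPEN,np.ones((2,2)))>0
    P=np.array([atz(c,p,10)[:2] for p in np.argwhere(m)[:,::-1]]); r=cv2.minAreaRect(P.astype(np.float32)); print("  pad",m.sum(),r,P.mean(0),"z",np.median(W[m][:,2]))
E
python3 meas.py
```

```text
scene blue n 340 z med 10.707229356706133
 base circle (array([517.9, 239.8,  58.5]), np.float64(14.382908010595175)) (array([518.3, 239.4,  30. ]), np.float64(14.735175669233053))
 orange 172 [525.1 229.   70.5] [63.2 70.9 79.1]
 handle 109 [521.  235.2 103. ] [ 95.1 104.2 107.9]
  dir 173.9078931030615 [ 4.6 15.4]
  dark (58, 76) 163 [523.5 229.9  67.2]
   clusters [523.9 278.5 523.2 194.2] dir 89.57392 [np.float64(68.29480008589445), np.float64(67.2665143363254)]
  dark (85, 115) 81 [521.4 235.9 101.7]
 mat (array([640.4, -11.9,  53.1]), np.float64(0.4305877248294178)) (array([640.2, -12.6,  30. ]), np.float64(1.9566986038666512)) z 4.408683460980172
 green 518 [ 5.9 25.9 56.4]
  plates hi 191 [ 515.9 -300.    47.9] [48.7 56.5]
   clusters [ 551.3 -302.5  477.9 -297.2] 73.58522 dir -4.137604
  pad 268 ((514.3209838867188, -298.8491516113281), (46.28167724609375, 61.42534255981445), 85.96361541748047) [ 505.9 -300.2] z 11.21812235358291
top blue n 494 z med 10.581714835730006
 base circle (array([516.7, 239.9,  54.6]), np.float64(0.5264579568706779)) (array([515.5, 242.6,  30. ]), np.float64(3.6281898210842085))
 orange 244 [516.1 234.3  76.2] [62.9 74.9 79.2]
 handle 136 [516.2 238.8 104.9] [ 99.  106.  108.8]
  dir 172.56933950696921 [ 4.5 15.1]
  dark (58, 76) 225 [516.8 234.7  68.8]
   clusters [513.8 277.8 519.4 197.6] dir 94.02735 [np.float64(68.98443135388547), np.float64(69.2115829206369)]
  dark (85, 115) 84 [516.3 238.8 106.4]
 mat (array([638.5, -10.9,  52.6]), np.float64(0.28752296704992636)) (array([639.7, -11.8,  30. ]), np.float64(2.474311645393861)) z 3.9707025338013207
 green 156 [ 4.  31.9 57.6]
  plates hi 75 [ 509.6 -295.1   52.9] [54.1 57.6]
   clusters [ 546.5 -296.9  473.6 -293.4] 72.91069 dir -2.81722
  pad 399 ((508.6986083984375, -300.6788330078125), (43.19808578491211, 62.44293975830078), 87.5621109008789) [ 508.3 -300.5] z 9.704131348176693
```

Three cover-shaped things are visible in the top view: pink at (174,211), pink at (242,271), and orange at (231,216) held in the blue jig by the dark hooks. The crop confirms the orange one is the cover meant. It also shows the black handle running along the jig's x, about -7° in world. The scene view shows the mat at (341,235) and the cradle at (222,265).

```bash
cat > go.py <<'E'
import sys
from h import *
from scipy.spatial.transform import Rotation as Ro
s=env.state(); x,y,z,yaw=map(float,sys.argv[1:5])
R=Ro.from_euler("xyz",s["tcp_rot"]).as_matrix(); p=s["eef_pos"]
y0=np.degrees(s["tcp_rot"][2]); Rt=Ro.from_euler("xyz",[180,0,yaw],degrees=True).as_matrix()
np.set_printoptions(precision=2,suppress=True)
print("t",round(s["t"],2),"pos",p,"rpy",np.degrees(s["tcp_rot"]),"j6",np.degrees(s["joints"][5]),"F",s["ft_force"])
print("shift in tool now:",R.T@(np.array([x,y,z])-p)," rotvec tool deg:",np.degrees(Ro.from_matrix(R.T@Rt).as_rotvec()))
E
python3 go.py 517 239 190 -7
```

```text
t 1.7 pos [275.08 561.22 292.24] rpy [180.     0.   153.89] j6 -6.050293736093284 F [0.32 0.01 0.13]
shift in tool now: [-359.05 -182.86  102.24]  rotvec tool deg: [  0.    -0.   160.89]
```

{"fn": "jog_arm", "kwargs": {
  "motion": [
    [0, 0, 0, -44.9, -22.9, 11.5, 95],
    [0, 0, 0, -44.9, -22.9, 11.5, 95],
    [0, 0, 0, -44.9, -22.9, 11.5, 95],
    [0, 0, 0, -44.9, -22.9, 11.5, 95],
    [0, 0, 0, -44.9, -22.9, 11.5, 95],
    [0, 0, 0, -44.9, -22.9, 11.5, 95],
    [0, 0, 0, -44.9, -22.9, 11.5, 95],
    [0, 0, 0, -44.9, -22.9, 11.5, 95]
  ]
}}

```text
t: 2.7
eef_pos: [518.0, 237.2, 200.0]
tcp_rot: [3.141, 0.0, 2.686]
ft_force: [-1.1, 1.4, -0.3]
opening: 0.997
grip_force: 0.0
```

{"fn": "jog_arm", "kwargs": {
  "motion": [
    [0, 0, 10.6, 0, 0, 0, 95],
    [0, 0, 10.6, 0, 0, 0, 95],
    [0, 0, 10.6, 0, 0, 0, 95],
    [0, 0, 10.6, 0, 0, 0, 95],
    [0, 0, 10.6, 0, 0, 0, 95],
    [0, 0, 10.6, 0, 0, 0, 95],
    [0, 0, 10.6, 0, 0, 0, 95],
    [0, 0, 10.6, 0, 0, 0, 95],
    [0, 0, 10.6, 0, 0, 0, 95],
    [0, 0, 10.6, 0, 0, 0, 95]
  ]
}}

```text
t: 3.95
eef_pos: [517.1, 238.6, 200.3]
tcp_rot: [3.142, -0.0, 0.83]
ft_force: [0.4, 0.1, -0.4]
opening: 0.997
grip_force: 0.0
```

{"fn": "jog_arm", "kwargs": {
  "motion": [
    [0, 0, 10.6, 0, 0, 0, 95],
    [0, 0, 10.6, 0, 0, 0, 95],
    [0, 0, 10.6, 0, 0, 0, 95],
    [0, 0, 10.6, 0, 0, 0, 95],
    [0, 0, 10.6, 0, 0, 0, 95],
    [0, 0, 1.9, 0, 0, 0, 95],
    [0, 0, 0, 0, 0, 0, 95]
  ]
}}

```text
t: 4.82
eef_pos: [517.0, 238.6, 200.2]
tcp_rot: [-3.142, -0.0, -0.119]
ft_force: [0.2, -0.5, 0.8]
opening: 1.0
grip_force: 0.0
```

```bash
python3 go.py 517 239 159 -7
```

```text
t 4.83 pos [517.   238.61 200.25] rpy [-180.     -0.     -6.84] j6 114.96096805675406 F [ 0.18 -0.47  0.76]
shift in tool now: [-0.05 -0.38 41.25]  rotvec tool deg: [-0.   -0.    0.16]
```

{"fn": "jog_arm", "kwargs": {
  "motion": [
    [0, 0, 0, 0, 0, 20, 60],
    [0, 0, 0, 0, 0, 15, 40],
    [0, 0, 0, 0, 0, 6, 30],
    [0, 0, 0, 0, 0, 0, 24],
    [0, 0, 0, 0, 0, 0, 20],
    [0, 0, 0, 0, 0, 0, 20]
  ]
}}

```text
t: 5.58
eef_pos: [517.1, 238.7, 159.7]
tcp_rot: [-3.141, -0.001, -0.122]
ft_force: [-0.6, -0.3, 0.0]
opening: 0.423
grip_force: 0.0
```

Run:
```python
from h import *
print(env.state()["opening"]*95.1)
for n,(a,b,w,h) in {"scene":(330,80,90,90),"top":(195,180,80,90)}.items():
    c=env.read_camera(n); cv2.imwrite(f"pics/{n}_g.png",cv2.resize(c["color"][b:b+h,a:a+w,::-1],(400,400),interpolation=2))
a=cv2.imread("pics/scene_g.png");b=cv2.imread("pics/top_g.png");cv2.imwrite("pics/g1.png",cv2.hconcat([a,b]))
```

```text
40.23861994684036
```

View pics/g1.png

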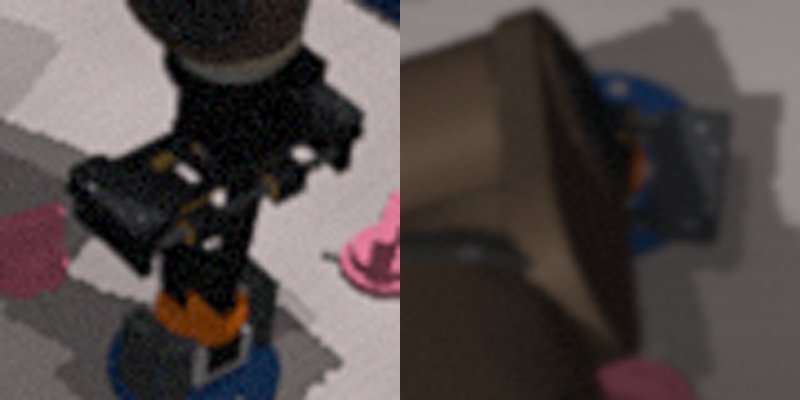

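The gripper stands over the orange cover with the fingers either side of the black handle (left crop, about (210,280)). I'll close on it.

{"fn": "jog_arm", "kwargs": {
  "motion": [
    [0, 0, 0, 0, 0, 0, 18],
    [0, 0, 0, 0, 0, 0, 12],
    [0, 0, 0, 0, 0, 0, 8],
    [0, 0, 0, 0, 0, 0, 5],
    [0, 0, 0, 0, 0, 0, 5],
    [0, 0, 0, 0, 0, 0, 5]
  ]
}}

```text
t: 6.42
eef_pos: [517.1, 238.7, 159.3]
tcp_rot: [-3.141, -0.0, -0.122]
ft_force: [0.9, 2.0, 0.9]
opening: 0.147
grip_force: 30.0
```

{"fn": "jog_arm", "kwargs": {
  "motion": [
    [0, 0, 0, 0, 0, 3, 5],
    [0, 0, 0, 0, 0, 3, 5],
    [0, 0, 0, 0, 0, 2, 5],
    [0, 0, 0, 0, 0, 1.5, 5],
    [0, 0, 0, 0, 0, 0, 5],
    [0, 0, 0, 0, 0, 0, 5]
  ]
}}

```text
t: 7.18
eef_pos: [517.1, 238.7, 150.4]
tcp_rot: [-3.141, -0.001, -0.122]
ft_force: [-1.8, 1.5, 10.3]
opening: 0.145
grip_force: 30.0
```

{"fn": "jog_arm", "kwargs": {
  "motion": [
    [0, 0, 0, 0, 0, 0.6, 5],
    [0, 0, -5, 0, 0, 0, 5],
    [0, 0, -5, 0, 0, 0, 5],
    [0, 0, -5, 0, 0, 0, 5]
  ]
}}

```text
t: 7.68
eef_pos: [517.5, 238.6, 150.0]
tcp_rot: [-3.141, -0.002, 0.142]
ft_force: [0.7, 0.5, 10.2]
opening: 0.146
grip_force: 30.0
```

```bash
python3 -c "
from h import *
s=env.state();print(s['ft_force'],s['moment'],s['eef_pos'],np.degrees(s['tcp_rot']))"
```

```text
[ 0.72205944  0.50877664 10.18840112] [-0.04745676  0.21350137 -0.07456811] [517.45748204 238.63029011 150.0036532 ] [-1.79986376e+02 -1.03501953e-01  8.13825814e+00]
```

Low torque, so the lug is turning freely. I'll continue the twist.

{"fn": "jog_arm", "kwargs": {
  "motion": [
    [0, 0, -7.5, 0, 0, 0, 5],
    [0, 0, -7.5, 0, 0, 0, 5],
    [0, 0, -7.5, 0, 0, 0, 5],
    [0, 0, -7.5, 0, 0, 0, 5],
    [0, 0, -7.5, 0, 0, 0, 5],
    [0, 0, -7.5, 0, 0, 0, 5],
    [0, 0, -7.5, 0, 0, 0, 5],
    [0, 0, -7.5, 0, 0, 0, 5],
    [0, 0, -7.5, 0, 0, 0, 5],
    [0, 0, -7.5, 0, 0, 0, 5]
  ]
}}

```text
t: 8.93
eef_pos: [517.6, 238.6, 150.1]
tcp_rot: [3.14, -0.001, 1.452]
ft_force: [-0.1, -0.3, 9.9]
opening: 0.149
grip_force: 30.0
```

{"fn": "jog_arm", "kwargs": {
  "motion": [
    [0, 0, 0, 0, 0, 0, 5],
    [0, 0, 0, 0, 0, 0, 5]
  ]
}}

```text
t: 9.18
eef_pos: [517.6, 238.7, 150.1]
tcp_rot: [3.139, -0.001, 1.449]
ft_force: [0.8, -0.3, 10.0]
opening: 0.145
grip_force: 30.0
```

{"fn": "jog_arm", "kwargs": {
  "motion": [
    [0, 0, 0, 0, 0, -3, 5],
    [0, 0, 0, 0, 0, -3, 5],
    [0, 0, 0, 0, 0, -4, 5],
    [0, 0, 0, 0, 0, -5, 5],
    [0, 0, 0, 0, 0, -10, 5],
    [0, 0, 0, 0, 0, -25, 5],
    [0, 0, 0, 0, 0, -30, 5],
    [0, 0, 0, 0, 0, -20, 5],
    [0, 0, 0, 0, 0, 0, 5]
  ]
}}

```text
t: 10.3
eef_pos: [517.1, 238.7, 250.5]
tcp_rot: [3.139, -0.001, 1.448]
ft_force: [0.3, -0.7, -2.5]
opening: 0.142
grip_force: 30.0
```

```bash
python3 go.py 639.5 -11.5 250 83;python3 - <<'E'
from h import *
c=env.read_camera("scene"); cv2.imwrite("pics/lift.png",cv2.resize(c["color"][60:200,310:450,::-1],None,fx=4,fy=4,interpolation=2))
E
```

```text
t 10.3 pos [517.12 238.67 250.47] rpy [179.88  -0.06  82.99] j6 25.141841061567394 F [ 0.27 -0.66 -2.47]
shift in tool now: [-233.35  152.01    0.55]  rotvec tool deg: [ 0.12 -0.06 -0.01]
```

View pics/lift.png

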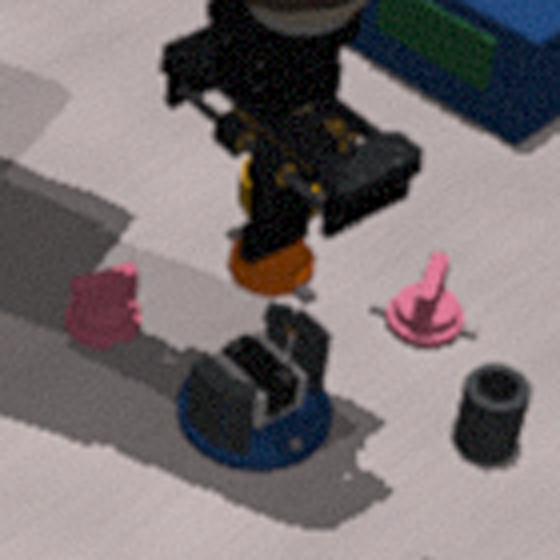

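The crop shows the orange cover hanging free in the gripper at (270,265) and the black seal left in the nest at (262,375). On to the mat.

{"fn": "jog_arm", "kwargs": {
  "motion": [
    [0, 0, 0, -30, 19.5, 0, 5],
    [0, 0, 0, -45, 29.3, 0, 5],
    [0, 0, 0, -45, 29.3, 0, 5],
    [0, 0, 0, -45, 29.3, 0, 5],
    [0, 0, 0, -40, 26, 20, 5],
    [0, 0, 0, -28.3, 18.6, 40, 5],
    [0, 0, 0, 0, 0, 40, 5],
    [0, 0, 0, 0, 0, 25, 5],
    [0, 0, 0, 0, 0, 12, 5],
    [0, 0, 0, 0, 0, 0, 5]
  ]
}}

```text
t: 11.6
eef_pos: [639.0, -11.4, 111.2]
tcp_rot: [-3.14, -0.0, 1.448]
ft_force: [-0.2, 0.8, -2.1]
opening: 0.148
grip_force: 30.0
```

```bash
python3 go.py 639.5 -11.5 107.3 83
```

```text
t 11.6 pos [639.03 -11.4  111.21] rpy [-179.9    -0.     82.99] j6 0.06370879960043846 F [-0.17  0.84 -2.08]
shift in tool now: [-0.05  0.48  3.91]  rotvec tool deg: [-0.1  -0.   -0.01]
```

{"fn": "jog_arm", "kwargs": {
  "motion": [
    [0, 0, 0, 0, 0, 2, 5],
    [0, 0, 0, 0, 0, 1, 5],
    [0, 0, 0, 0, 0, 0, 5]
  ]
}}

```text
t: 11.98
eef_pos: [639.5, -11.5, 109.7]
tcp_rot: [3.141, -0.0, 1.448]
ft_force: [0.5, 0.1, -2.0]
opening: 0.146
grip_force: 30.0
```

{"fn": "jog_arm", "kwargs": {
  "motion": [
    [0, 0, 0, 0, 0, 1, 5],
    [0, 0, 0, 0, 0, 1, 5],
    [0, 0, 0, 0, 0, 0, 5]
  ]
}}

```text
t: 12.35
eef_pos: [639.4, -11.5, 107.4]
tcp_rot: [3.141, -0.0, 1.448]
ft_force: [-0.6, -0.3, 1.2]
opening: 0.147
grip_force: 30.0
```

{"fn": "jog_arm", "kwargs": {
  "motion": [
    [0, 0, 0, 0, 0, 0, 20],
    [0, 0, 0, 0, 0, 0, 35],
    [0, 0, 0, 0, 0, 0, 50],
    [0, 0, 0, 0, 0, 0, 60],
    [0, 0, 0, 0, 0, -15, 70],
    [0, 0, 0, 0, 0, -40, 95],
    [0, 0, 0, 0, 0, -50, 95],
    [0, 0, 0, 0, 0, -30, 95],
    [0, 0, 0, 0, 0, 0, 95]
  ]
}}

```text
t: 13.48
eef_pos: [639.9, -11.5, 245.6]
tcp_rot: [3.136, -0.0, 1.448]
ft_force: [0.3, 0.4, -0.4]
opening: 0.972
grip_force: 0.0
```

```bash
python3 go.py 517 239 150 83
```

```text
t 13.47 pos [639.9  -11.52 245.63] rpy [179.69  -0.01  82.99] j6 0.06450578347291104 F [ 0.31  0.42 -0.39]
shift in tool now: [ 233.64 -153.08   94.83]  rotvec tool deg: [ 0.31 -0.01 -0.01]
```

Run:
```python
from h import *
np.set_printoptions(precision=1,suppress=True)
for n,a in {"top":(205,185,265,245),"scene":(340,130,410,185)}.items():
    c=env.read_camera(n); W=cloud(c); V=c["color"].max(2).astype(int)
    cv2.imwrite(f"pics/{n}_s.png",c["color"][:,:,::-1])
    m=np.zeros((400,640),bool); m[a[1]:a[3],a[0]:a[2]]=1
    d=np.hypot(W[:,:,0]-517,W[:,:,1]-239.)
    q=W[m&(d<34)&(W[:,:,2]>50)&(W[:,:,2]<63)]; print(n,len(q),q.mean(0),np.percentile(q[:,2],[10,50,90]))
    q=W[m&(d<34)&(W[:,:,2]>50)&(W[:,:,2]<63)&(V<75)]; print(n,len(q),q.mean(0))
    e=np.linalg.eigh(np.cov(q[:,:2].T)); v=e[1][:,1]; print(np.degrees(np.arctan2(v[1],v[0])),np.sqrt(12*e[0]))
t=cv2.imread("pics/top_s.png")[185:245,205:265];s=cv2.imread("pics/scene_s.png")
cv2.imwrite("pics/g2.png",cv2.hconcat([cv2.resize(t,(400,400),interpolation=2),cv2.resize(s[120:280,300:460],(400,400),interpolation=2)]))
```

```text
top 332 [516.1 239.9  55.3] [52.4 55.3 58.4]
top 166 [516.8 240.   56. ]
161.6162307466735 [22.9 52.6]
scene 204 [518.3 237.6  55.4] [52.2 55.6 58.5]
scene 112 [522.1 237.6  56.1]
168.04360905349512 [26.5 55.7]
```

View pics/g2.png

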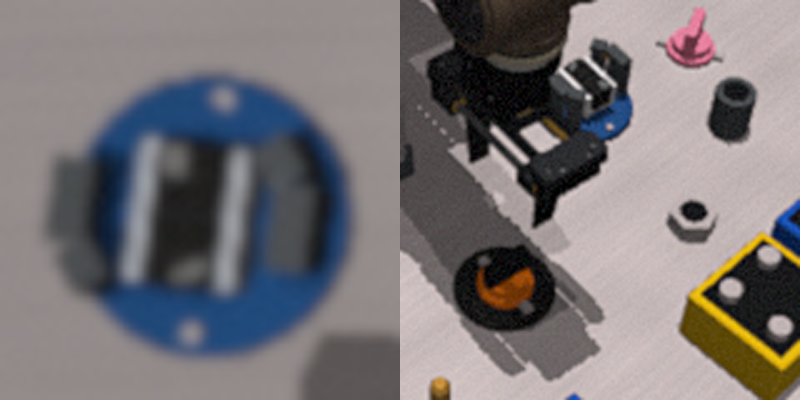

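Left crop: the seal (dark, centre about (190,215)) sits between the pale nest walls. Right crop: the cover stands upright on the mat at (505,285).

{"fn": "jog_arm", "kwargs": {
  "motion": [
    [0, 0, 0, 30, -20, 0, 95],
    [0, 0, 0, 45, -29.4, 0, 95],
    [0, 0, 0, 45, -29.4, 0, 95],
    [0, 0, 0, 45, -29.4, 0, 95],
    [0, 0, 0, 40, -26, 20, 95],
    [0, 0, 0, 28.6, -18.9, 35, 95],
    [0, 0, 0, 0, 0, 40, 95],
    [0, 0, 0, 0, 0, 0, 95]
  ]
}}

```text
t: 14.58
eef_pos: [514.5, 238.9, 144.2]
tcp_rot: [-3.136, 0.003, 1.449]
ft_force: [0.6, 0.2, 1.3]
opening: 1.004
grip_force: 0.0
```

```bash
python3 go.py 517 239 103 83
```

```text
t 14.57 pos [514.45 238.9  144.21] rpy [-179.65    0.16   83.02] j6 25.211467295074957 F [0.56 0.16 1.31]
shift in tool now: [ 0.53  2.77 41.19]  rotvec tool deg: [-0.35  0.16  0.02]
```

{"fn": "jog_arm", "kwargs": {
  "motion": [
    [0, 0, 0, 0, 0, 15, 95],
    [0, 0, 0, 0, 0, 5, 95],
    [0, 0, 0, 0, 0, 0, 95],
    [0, 0, 0, 0, 0, 0, 95]
  ]
}}

```text
t: 15.08
eef_pos: [516.2, 239.0, 127.7]
tcp_rot: [3.141, -0.0, 1.448]
ft_force: [0.1, -0.2, -0.3]
opening: 0.999
grip_force: 0.0
```

```bash
python3 go.py 517 239 103 83
```

```text
t 15.07 pos [516.18 238.98 127.71] rpy [179.96  -0.03  82.97] j6 25.212649895898004 F [ 0.13 -0.19 -0.34]
shift in tool now: [ 0.11  0.79 24.71]  rotvec tool deg: [ 0.04 -0.02 -0.03]
```

{"fn": "jog_arm", "kwargs": {
  "motion": [
    [0, 0, 0, 0, 0.8, 10, 95],
    [0, 0, 0, 0, 0, 10, 95],
    [0, 0, 0, 0, 0, 4.7, 85],
    [0, 0, 0, 0, 0, 0, 75],
    [0, 0, 0, 0, 0, 0, 66],
    [0, 0, 0, 0, 0, 0, 58],
    [0, 0, 0, 0, 0, 0, 50],
    [0, 0, 0, 0, 0, 0, 50],
    [0, 0, 0, 0, 0, 0, 50]
  ]
}}

```text
t: 16.2
eef_pos: [516.8, 239.0, 102.7]
tcp_rot: [3.141, -0.0, 1.448]
ft_force: [-0.4, 0.1, 2.6]
opening: 0.609
grip_force: 29.9
```

{"fn": "jog_arm", "kwargs": {
  "motion": [
    [0, 0, 0, 0, 0, -5, 50],
    [0, 0, 0, 0, 0, -15, 50],
    [0, 0, 0, 0, 0, -30, 50],
    [0, 0, 0, 0, 0, -40, 50],
    [0, 0, 0, 0, 0, -35, 50],
    [0, 0, 0, 0, 0, -15, 50],
    [0, 0, 0, 0, 0, 0, 50],
    [0, 0, 0, 0, 0, 0, 50]
  ]
}}

```text
t: 17.2
eef_pos: [516.3, 238.8, 241.3]
tcp_rot: [-3.14, 0.001, 1.448]
ft_force: [-0.9, 0.3, -0.5]
opening: 0.61
grip_force: 29.9
```

```bash
python3 go.py 520 -140 243 86.5; python3 -c "
from h import *
print(env.state()['grip_force'],env.state()['opening']*95.1)"
```

```text
t 17.2 pos [516.33 238.78 241.26] rpy [-179.9     0.04   82.98] j6 25.180189873051482 F [-0.87  0.28 -0.5 ]
shift in tool now: [-375.5    49.92   -1.55]  rotvec tool deg: [-0.1   0.04 -3.52]
29.94820922613144 57.97057144494169
```

{"fn": "jog_arm", "kwargs": {
  "motion": [
    [0, 0, -3.5, -25, 3.3, 0, 50],
    [0, 0, 0, -45, 3.2, 0, 50],
    [0, 0, 0, -50, 3.6, 0, 50],
    [0, 0, 0, -50, 3.6, 0, 50],
    [0, 0, 0, -50, 3.6, 0, 50],
    [0, 0, 0, -50, 3.6, 0, 50],
    [0, 0, 0, -45, 3.2, 20, 50],
    [0, 0, 0, -38, 2.8, 40, 50],
    [0, 0, 0, -22, 1.5, 40, 50],
    [0, 0, 0, 0, 0, 0, 50]
  ]
}}

```text
t: 18.45
eef_pos: [519.2, -137.9, 139.0]
tcp_rot: [-3.135, -0.002, 1.507]
ft_force: [-0.8, -0.2, -0.3]
opening: 0.607
grip_force: 29.9
```

{"fn": "jog_arm", "kwargs": {
  "motion": [
    [0, 0, 0, 0, 0, 30, 50],
    [0, 0, 0, 0, 0, 20, 50],
    [0, 0, 0, 0, 0, 8, 50],
    [0, 0, 0, 0, 0, 0, 50],
    [0, 0, 0, 0, 0, 0, 50]
  ]
}}

```text
t: 19.08
eef_pos: [520.9, -137.0, 85.3]
tcp_rot: [3.14, 0.0, 1.51]
ft_force: [-0.4, 0.2, -0.6]
opening: 0.607
grip_force: 29.9
```

```bash
python3 go.py 520 -140 74.7 86.5
```

```text
t 19.07 pos [ 520.88 -136.99   85.32] rpy [179.94   0.01  86.5 ] j6 -18.278221415241063 F [-0.44  0.16 -0.63]
shift in tool now: [-3.06 -0.71 10.62]  rotvec tool deg: [0.06 0.01 0.  ]
```

Bench contact is expected at TCP z of about 74.7, so I'll go down gently.

{"fn": "jog_arm", "kwargs": {
  "motion": [
    [0, 0, 0, 0, 0, 5, 50],
    [0, 0, 0, 0, 0, 3, 50],
    [0, 0, 0, 0, 0, 1.5, 50],
    [0, 0, 0, 0, 0, 0, 50],
    [0, 0, 0, 0, 0, 0, 50]
  ]
}}

```text
t: 19.7
eef_pos: [520.6, -137.2, 77.7]
tcp_rot: [3.14, 0.001, 1.51]
ft_force: [-7.6, 3.2, 40.6]
opening: 0.609
grip_force: 51.0
```

{"fn": "jog_arm", "kwargs": {
  "motion": [
    [0, 0, 0, 0, 0, 0.7, 50],
    [0, 0, 0, 0, 0, 0.6, 50],
    [0, 0, 0, 0, 0, 0, 50],
    [0, 0, 0, 0, 0, 0, 50]
  ]
}}

```text
t: 20.2
eef_pos: [520.6, -137.1, 77.7]
tcp_rot: [3.139, 0.001, 1.51]
ft_force: [-12.6, 5.3, 59.6]
opening: 0.61
grip_force: 60.0
```

The fingertips, not the seal, touched the bench: the grasp was too low, leaving the seal about 3 mm up. I'll back off to a light touch. A 3 mm release gives under 0.25 m/s, so I'll open slowly from there.

{"fn": "jog_arm", "kwargs": {
  "motion": [
    [0, 0, 0, 0, 0, -1.5, 50],
    [0, 0, 0, 0, 0, -1.5, 50],
    [0, 0, 0, 0, 0, -0.4, 50],
    [0, 0, 0, 0, 0, 0, 50],
    [0, 0, 0, 0, 0, 0, 50]
  ]
}}

```text
t: 20.82
eef_pos: [520.7, -137.2, 77.9]
tcp_rot: [3.141, 0.0, 1.509]
ft_force: [-0.9, 1.2, 12.1]
opening: 0.609
grip_force: 36.0
```

{"fn": "jog_arm", "kwargs": {
  "motion": [
    [0, 0, 0, 0, 0, -0.5, 50],
    [0, 0, 0, 0, 0, 0, 50],
    [0, 0, 0, 0, 0, 0, 57.8],
    [0, 0, 0, 0, 0, 0, 58.0]
  ]
}}

```text
t: 21.32
eef_pos: [520.7, -137.2, 77.9]
tcp_rot: [3.141, 0.0, 1.509]
ft_force: [0.0, 0.5, 7.3]
opening: 0.61
grip_force: 11.3
```

{"fn": "jog_arm", "kwargs": {
  "motion": [
    [0, 0, 0, 0, 0, 0, 58.2],
    [0, 0, 0, 0, 0, 0, 58.5],
    [0, 0, 0, 0, 0, 0, 59],
    [0, 0, 0, 0, 0, 0, 60],
    [0, 0, 0, 0, 0, 0, 64],
    [0, 0, 0, 0, 0, 0, 72],
    [0, 0, 0, 0, 0, 0, 85],
    [0, 0, 0, 0, 0, 0, 95]
  ]
}}

```text
t: 22.32
eef_pos: [521.6, -137.6, 78.0]
tcp_rot: [3.139, 0.001, 1.509]
ft_force: [5.4, -0.2, 6.1]
opening: 0.91
grip_force: 2.9
```

{"fn": "jog_arm", "kwargs": {
  "motion": [
    [0, 0, 0, 0, 0, -1, 95],
    [0, 0, 0, 0, 0, -4, 95],
    [0, 0, 0, 0, 0, -30, 95],
    [0, 0, 0, 0, 0, -50, 95],
    [0, 0, 0, 0, 0, -50, 95],
    [0, 0, 0, 60, 0, -30, 95],
    [0, 0, 0, 60, 0, 0, 95],
    [0, 0, 0, 60, 0, 0, 95],
    [0, 0, 0, 0, 0, 0, 95],
    [0, 0, 0, 0, 0, 0, 95]
  ]
}}

```text
t: 23.58
eef_pos: [531.1, 38.3, 240.4]
tcp_rot: [-3.141, 0.0, 1.51]
ft_force: [-0.4, 0.0, -0.4]
opening: 0.996
grip_force: 0.0
```

```bash
cat > seal.py <<'E'
from h import *
import sys
np.set_printoptions(precision=1,suppress=True)
x0,y0,zt=map(float,sys.argv[1:4])
ims=[]
for n in("top","scene"):
    c=env.read_camera(n); W=cloud(c); V=c["color"].max(2).astype(int)
    m=(np.hypot(W[:,:,0]-x0,W[:,:,1]-y0)<60)&(V<80)&(abs(W[:,:,2]-zt)<5)
    q=W[m]; u=np.argwhere(m)[:,::-1]
    if len(q)<10: print(n,"none",len(q)); continue
    P=np.array([atz(c,p,zt)[:2] for p in u]); r=cv2.minAreaRect(P.astype(np.float32))
    e=np.linalg.eigh(np.cov(P.T)); v=e[1][:,1]
    print(n,len(q),"mean",P.mean(0),"z",np.percentile(q[:,2],[10,50,90]),"pca",np.degrees(np.arctan2(v[1],v[0])),np.sqrt(12*e[0]),"rect",r)
    k=proj(c,(x0,y0,20)).astype(int); b=c["color"][max(0,k[1]-50):k[1]+50,max(0,k[0]-50):k[0]+50,::-1]; ims.append(cv2.resize(b,(400,400),interpolation=2))
cv2.imwrite(sys.argv[4],cv2.hconcat(ims))
E
python3 seal.py 521 -137 28 pics/s1.png; python3 meas.py | grep -A4 -E "mat|top"
```

```text
top 148 mean [ 518.1 -134. ] z [25.1 28.  30.9] pca 169.92428599185874 [23.5 49. ] rect ((518.93701171875, -133.86386108398438), (23.36807632446289, 53.36948776245117), 85.17845153808594)
scene 165 mean [ 522.9 -138.9] z [25.  28.3 30.9] pca 169.41632490550631 [26.6 57.1] rect ((523.375244140625, -138.30027770996094), (27.590673446655273, 58.49189376831055), 87.90797424316406)meas.py:23: RuntimeWarning: Mean of empty slice.
  m=box&(W[:,:,2]>92)&(W[:,:,2]<115); Z=W[m]; print(" handle",m.sum(),Z.mean(0),np.percentile(Z[:,2],[10,50,90]))
  ret = um.true_divide(
Traceback (most recent call last):
  File "meas.py", line 23, in <module>
    m=box&(W[:,:,2]>92)&(W[:,:,2]<115); Z=W[m]; print(" handle",m.sum(),Z.mean(0),np.percentile(Z[:,2],[10,50,90]))
                                                                                  ~~~~~~~~~~~~~^^^^^^^^^^^^^^^^^^^
IndexError: index -1 is out of bounds for axis 0 with size 0
```

View pics/s1.png

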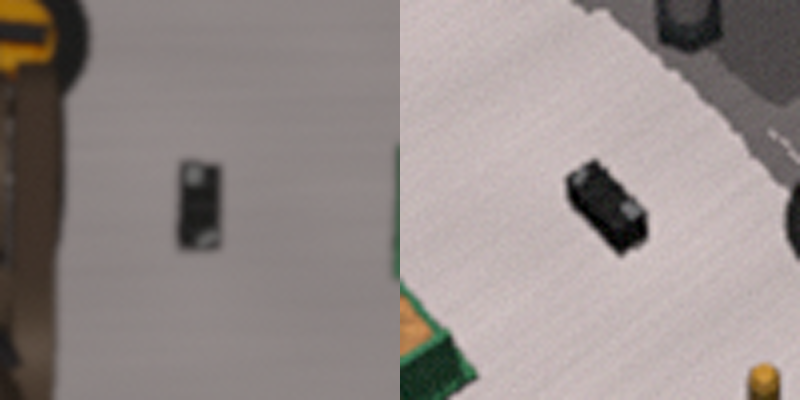

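Both crops show the seal lying flat on clear bench (top crop (200,205), scene crop (607,207)). I'll refine the cradle position before the regrasp.

Run:
```python
from h import *
np.set_printoptions(precision=1,suppress=True)
for n in("top","scene"):
    c=env.read_camera(n); W=cloud(c); hsv=cv2.cvtColor(c["color"],cv2.COLOR_RGB2HSV).astype(int); H,S,V=hsv[:,:,0],hsv[:,:,1],hsv[:,:,2]
    near=np.hypot(W[:,:,0]-512,W[:,:,1]+299)<75
    g=near&(H>40)&(H<90)&(S>60)
    for zt in(55,):
        m=g&(W[:,:,2]>50); u=np.argwhere(m)[:,::-1]; P=np.array([atz(c,p,55)[:2] for p in u],np.float32)
        a=P[P[:,0]>512];b=P[P[:,0]<=512]
        ra,rb=cv2.minAreaRect(a),cv2.minAreaRect(b)
        print(n,len(a),len(b),"tops",a.mean(0),b.mean(0),"mid",(a.mean(0)+b.mean(0))/2,"\n",ra,rb,(np.array(ra[0])+rb[0])/2)
        v=np.array(ra[0])-rb[0]; print(" dir",np.degrees(np.arctan2(v[1],v[0])))
    allg=near&(((H>40)&(H<90)&(S>60))); u=np.argwhere(allg&(W[:,:,2]<14))[:,::-1]
    P=np.array([atz(c,p,7)[:2] for p in u],np.float32); print(" base outline",cv2.minAreaRect(P))
    # plate inner faces: cloud points
    q=W[near&(W[:,:,2]>14)&(W[:,:,2]<50)&(V>0)&g]
    print(" inner x pct",[np.round(np.percentile(k[:,0],[10,50,90]),1) for k in(q[q[:,0]>512],q[q[:,0]<512]) if len(k)])
    # pad rows: column profile along cradle axis at mid y
    for y in(-310,-300,-290):
        r=[]
        for x in np.arange(460,565,2):
            p=proj(c,(x,y-(x-512)*.06,10)); k=np.round(p).astype(int); r.append("o" if 5<H[k[1],k[0]]<28 and S[k[1],k[0]]>60 else "g" if g[k[1],k[0]] else ".")
        print(" ",y,"".join(r))
```

```text
top 31 36 tops [ 546.9 -298. ] [ 473.5 -295.3] mid [ 510.2 -296.7] 
 ((546.9295654296875, -297.3520812988281), (39.0353889465332, 2.60931396484375), 88.42941284179688) ((472.974853515625, -292.83892822265625), (36.24909210205078, 5.175080299377441), 88.45735168457031) [ 510.  -295.1]
 dir -3.492195813891645
 base outline ((510.585693359375, -296.0926818847656), (54.03400421142578, 86.78311920166016), 87.4299087524414)
 inner x pct [array([543.2, 544. , 550.2]), array([473.2, 473.4, 475.9])]
  -310 ...ggggggooooooooooooooooooooooooooooooooo..gg.......
  -300 .....ggggooooooooooooooooooooooooooooooooo..ggg......
  -290 .....gggg.ooooooooooooooooooooooooooooooooo.gggg.....
scene 51 47 tops [ 550.7 -303.1] [ 477.  -298.7] mid [ 513.9 -300.9] 
 ((552.0624389648438, -302.2867736816406), (41.378353118896484, 10.809808731079102), 87.44820404052734) ((477.9302673339844, -297.15521240234375), (39.46815872192383, 9.686910629272461), 85.55193328857422) [ 515.  -299.7]
 dir -3.9597995525002325
 base outline ((512.5792236328125, -298.761474609375), (58.57297897338867, 92.06554412841797), 86.35294342041016)
 inner x pct [array([549.8, 551.6, 553.6]), array([475.9, 477.9, 480.3])]
  -310 ggggggggoooooooooooooooooooooggggggggggggggggggggg...
  -300 gggggggggooooooooooooooooooooogggggggggggggggggggg...
  -290 gggggggggooooooooooooooooooooogggggggg.gggggggggggg..
```

{"fn": "jog_arm", "kwargs": {
  "motion": [
    [0, 0, 10, 0, 0, 0, 95],
    [0, 0, 10, 0, 0, 0, 95],
    [0, 0, 10, 0, 0, 0, 95],
    [0, 0, 10, 0, 0, 0, 95],
    [0, 0, 10, 0, 0, 0, 95],
    [0, 0, 10, 0, 0, 0, 95],
    [0, 0, 10, 0, 0, 0, 95],
    [0, 0, 10, 0, 0, 0, 95],
    [0, 0, 10.1, 0, 0, 0, 95],
    [0, 0, 0, 0, 0, 0, 95]
  ]
}}

```text
t: 25.12
eef_pos: [531.3, 37.9, 240.5]
tcp_rot: [-3.142, 0.0, -0.063]
ft_force: [-0.4, -0.3, -0.1]
opening: 0.996
grip_force: 0.0
```

```bash
python3 go.py 521 -137.2 130 -3.6
```

```text
t 25.12 pos [531.33  37.95 240.46] rpy [-180.      0.     -3.59] j6 90.56664758517326 F [-0.42 -0.34 -0.1 ]
shift in tool now: [  0.67 175.46 110.44]  rotvec tool deg: [-0.    0.    0.01]
```

{"fn": "jog_arm", "kwargs": {
  "motion": [
    [0, 0, 0, 0.7, 30, 0, 95],
    [0, 0, 0, 0, 45, 0, 95],
    [0, 0, 0, 0, 45, 20, 95],
    [0, 0, 0, 0, 35, 35, 90],
    [0, 0, 0, 0, 20.5, 35, 80],
    [0, 0, 0, 0, 0, 20, 70],
    [0, 0, 0, 0, 0, 0, 60],
    [0, 0, 0, 0, 0, 0, 60],
    [0, 0, 0, 0, 0, 0, 60]
  ]
}}

```text
t: 26.25
eef_pos: [521.3, -136.6, 131.5]
tcp_rot: [3.141, -0.002, -0.062]
ft_force: [0.1, 0.1, -0.1]
opening: 0.636
grip_force: 0.0
```

```bash
python3 go.py 521 -137.2 85 -3.6; python3 seal.py 521 -137 28 pics/s2.png
```

```text
t 26.25 pos [ 521.32 -136.64  131.5 ] rpy [179.97  -0.09  -3.54] j6 71.81709813887346 F [ 0.11  0.14 -0.07]
shift in tool now: [-0.36  0.56 46.5 ]  rotvec tool deg: [ 0.03 -0.09  0.06]
top none 0
scene 194 mean [ 522.7 -137.5] z [25.  28.6 31.5] pca 176.471113474324 [27.9 59.3] rect ((522.5713500976562, -138.29202270507812), (27.632869720458984, 60.34535598754883), 87.90799713134766)
```

{"fn": "jog_arm", "kwargs": {
  "motion": [
    [0, 0, 0, -0.4, 0.6, 20, 60],
    [0, 0, 0, 0, 0, 16, 60],
    [0, 0, 0, 0, 0, 8, 60],
    [0, 0, 0, 0, 0, 2.5, 50],
    [0, 0, 0, 0, 0, 0, 42],
    [0, 0, 0, 0, 0, 0, 34],
    [0, 0, 0, 0, 0, 0, 27],
    [0, 0, 0, 0, 0, 0, 20],
    [0, 0, 0, 0, 0, 0, 15],
    [0, 0, 0, 0, 0, 0, 15]
  ]
}}

```text
t: 27.6
eef_pos: [520.6, -137.3, 84.2]
tcp_rot: [3.142, -0.0, -0.063]
ft_force: [0.3, 0.6, 6.6]
opening: 0.269
grip_force: 30.0
```

{"fn": "jog_arm", "kwargs": {
  "motion": [
    [0, 0, 0, 0, 0, 0, 15],
    [0, 0, 0, 0, 0, 0, 15]
  ]
}}

```text
t: 27.85
eef_pos: [520.6, -137.3, 84.2]
tcp_rot: [3.142, -0.0, -0.063]
ft_force: [-0.2, 0.8, 4.8]
opening: 0.277
grip_force: 30.0
```

{"fn": "jog_arm", "kwargs": {
  "motion": [
    [0, 0, 0, 0, 0, -5, 15],
    [0, 0, 0, 0, 0, -20, 15],
    [0, 0, 0, 0, 0, -35, 15],
    [0, 0, 0, 0, 0, -25, 15],
    [0, 0, 0, 0, 0, 0, 15],
    [0, 0, 0, 0, 0, 0, 15]
  ]
}}

```text
t: 28.6
eef_pos: [520.2, -137.2, 168.3]
tcp_rot: [-3.141, 0.001, -0.063]
ft_force: [-0.4, 0.0, -0.5]
opening: 0.273
grip_force: 30.0
```

```bash
python3 go.py 511.5 -299.3 169 -3.6;python3 -c "
from h import *
print(env.state()['grip_force'],env.state()['opening']*95.1)"
```

```text
t 28.6 pos [ 520.21 -137.24  168.35] rpy [-179.98    0.04   -3.62] j6 71.79450205575677 F [-0.45  0.05 -0.48]
shift in tool now: [  1.52 162.29  -0.71]  rotvec tool deg: [-0.02  0.04 -0.02]
29.999897181987762 25.97833531185623
```

{"fn": "jog_arm", "kwargs": {
  "motion": [
    [0, 0, 0, 1.3, 22, 0, 15],
    [0, 0, 0, 0, 40, 0, 15],
    [0, 0, 0, 0, 45, 0, 15],
    [0, 0, 0, 0, 35, 0, 15],
    [0, 0, 0, 0, 20, 0, 15],
    [0, 0, 0, 0, 0, 0, 15],
    [0, 0, 0, 0, 0, 0, 15],
    [0, 0, 0, 0, 0, 0, 15]
  ]
}}

```text
t: 29.6
eef_pos: [511.8, -297.9, 168.9]
tcp_rot: [-3.141, 0.0, -0.062]
ft_force: [-0.3, 0.8, -0.2]
opening: 0.268
grip_force: 30.0
```

```bash
python3 go.py 511.5 -299.3 120 -3.6
python3 - <<'E'
from h import *
for n,(a,b,w,h) in {"scene":(185,215,80,80),"top":(395,170,80,80)}.items():
    c=env.read_camera(n); cv2.imwrite(f"pics/{n}_p.png",cv2.resize(c["color"][b:b+h,a:a+w,::-1],(400,400),interpolation=2))
cv2.imwrite("pics/g3.png",cv2.hconcat([cv2.imread("pics/scene_p.png"),cv2.imread("pics/top_p.png")]))
E
```

```text
t 29.6 pos [ 511.79 -297.94  168.94] rpy [-179.98    0.01   -3.54] j6 56.93550627311587 F [-0.34  0.8  -0.19]
shift in tool now: [-0.2   1.39 48.94]  rotvec tool deg: [-0.02  0.01  0.06]
```

View pics/g3.png

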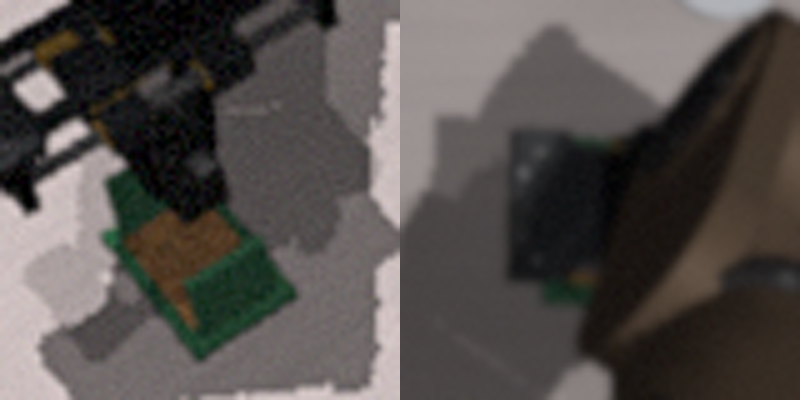

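The seal hangs above the cork pad, between the plates in the scene crop. The fingers keep clear of the plates. I'll lower it in stages.

{"fn": "jog_arm", "kwargs": {
  "motion": [
    [0, 0, 0, -0.2, 1.4, 15, 15],
    [0, 0, 0, 0, 0, 15, 15],
    [0, 0, 0, 0, 0, 12, 15],
    [0, 0, 0, 0, 0, 8, 15],
    [0, 0, 0, 0, 0, 0, 15],
    [0, 0, 0, 0, 0, 0, 15]
  ]
}}

```text
t: 30.45
eef_pos: [511.5, -300.6, 119.2]
tcp_rot: [3.141, -0.0, -0.063]
ft_force: [0.1, 0.2, -0.6]
opening: 0.276
grip_force: 30.0
```

```bash
python3 go.py 511.5 -299.3 94.2 -3.6
```

```text
t 30.45 pos [ 511.46 -300.59  119.22] rpy [179.99  -0.02  -3.61] j6 56.78579545127234 F [ 0.11  0.2  -0.57]
shift in tool now: [-0.05 -1.3  25.02]  rotvec tool deg: [ 0.01 -0.02 -0.01]
```

{"fn": "jog_arm", "kwargs": {
  "motion": [
    [0, 0, 0, 0, -1.2, 10, 15],
    [0, 0, 0, 0, 0, 8, 15],
    [0, 0, 0, 0, 0, 4, 15],
    [0, 0, 0, 0, 0, 1.5, 15],
    [0, 0, 0, 0, 0, 0, 15],
    [0, 0, 0, 0, 0, 0, 15]
  ]
}}

```text
t: 31.2
eef_pos: [511.5, -299.3, 95.6]
tcp_rot: [3.141, -0.0, -0.063]
ft_force: [0.4, 0.1, 0.5]
opening: 0.27
grip_force: 30.0
```

{"fn": "jog_arm", "kwargs": {
  "motion": [
    [0, 0, 0, 0, 0, 0.8, 15],
    [0, 0, 0, 0, 0, 0, 15],
    [0, 0, 0, 0, 0, 0, 15]
  ]
}}

```text
t: 31.58
eef_pos: [511.4, -299.3, 94.7]
tcp_rot: [-3.142, -0.0, -0.063]
ft_force: [0.7, 0.2, -0.8]
opening: 0.271
grip_force: 30.0
```

{"fn": "jog_arm", "kwargs": {
  "motion": [
    [0, 0, 0, 0, 0, 0.6, 15],
    [0, 0, 0, 0, 0, 0, 15],
    [0, 0, 0, 0, 0, 0, 15]
  ]
}}

```text
t: 31.95
eef_pos: [511.4, -299.3, 94.3]
tcp_rot: [3.142, -0.0, -0.063]
ft_force: [-1.3, 0.9, 4.1]
opening: 0.276
grip_force: 30.0
```

Contact at about 4 N, so the block is on the pad. I'll release slowly and back off.

{"fn": "jog_arm", "kwargs": {
  "motion": [
    [0, 0, 0, 0, 0, 0, 25.5],
    [0, 0, 0, 0, 0, 0, 26.5],
    [0, 0, 0, 0, 0, 0, 29],
    [0, 0, 0, 0, 0, 0, 36],
    [0, 0, 0, 0, 0, 0, 46],
    [0, 0, 0, 0, 0, 0, 54],
    [0, 0, 0, 0, 0, -10, 54],
    [0, 0, 0, 0, 0, -30, 54],
    [0, 0, 0, 0, 0, -45, 54],
    [0, 0, 0, 0, 0, -50, 54]
  ]
}}

```text
t: 33.2
eef_pos: [511.2, -299.1, 230.8]
tcp_rot: [-3.141, 0.0, -0.063]
ft_force: [-0.0, -0.0, 0.1]
opening: 0.568
grip_force: 0.0
```

{"fn": "jog_arm", "kwargs": {
  "motion": [
    [0, 0, 0, 0, -45, -20, 54],
    [0, 0, 0, 0, -60, 0, 54],
    [0, 0, 0, 0, -60, 0, 54],
    [0, 0, 0, 0, -45, 0, 54],
    [0, 0, 0, 0, -20, 0, 54],
    [0, 0, 0, 0, 0, 0, 54],
    [0, 0, 0, 0, 0, 0, 54]
  ]
}}

```text
t: 34.08
eef_pos: [526.0, -70.8, 249.2]
tcp_rot: [3.141, -0.0, -0.064]
ft_force: [0.2, -0.6, 0.4]
opening: 0.568
grip_force: 0.0
```

```bash
python3 seal.py 511.5 -299.3 38 pics/f1.png
python3 - <<'E'
from h import *
np.set_printoptions(precision=1,suppress=True)
s=env.state();print(s["eef_pos"],s["t"])
for n in("top","scene"):
    c=env.read_camera(n); W=cloud(c); hsv=cv2.cvtColor(c["color"],cv2.COLOR_RGB2HSV).astype(int)
    m=(hsv[:,:,0]>8)&(hsv[:,:,0]<22)&(hsv[:,:,1]>150)&(np.hypot(W[:,:,0]-639,W[:,:,1]+11)<60)
    q=W[m]; print(n,"cover",len(q),q.mean(0) if len(q) else "")
    k=proj(c,(575,-150,0)).astype(int); print(k)
E
```

```text
top 187 mean [ 510.9 -296.9] z [35.5 37.9 40.7] pca 172.84319693434102 [26.4 58.6] rect ((511.5380859375, -293.1260986328125), (33.228477478027344, 73.95668029785156), 85.50907897949219)
scene 242 mean [ 510.5 -300.4] z [35.1 38.6 41.5] pca 176.73150588105275 [33.1 84.6] rect ((514.0054321289062, -300.1545715332031), (40.99436950683594, 82.71172332763672), 87.01325988769531)
[525.9 -71.  249. ] 34.175
top cover 324 [637.4  -6.1  22.4]
[378 191]
scene cover 262 [648.9 -18.2  23. ]
[285 250]
```

View pics/f1.png

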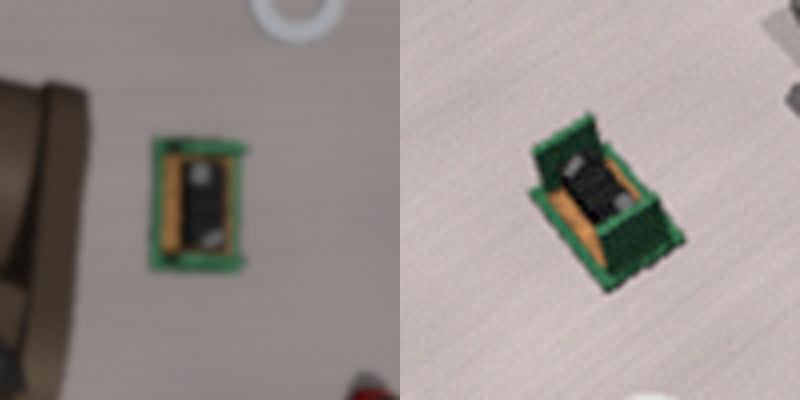

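The block lies flat between the end plates, with gaps at both ends: top crop (203,207), scene crop (598,188). Its top is at about 38 mm, as expected for a block on the pad. I'll hand the job in.

```bash
python3 -c "
from cell import env
print(env.job_done())"
```

```text
the job is handed in; nothing more can be done
None
```

I handed the job in at about 34 s: the cover stands on the mat and the seal lies on the cork pad in the cradle, but at the bench set-down the fingertips met the bench first (about 60 N at the wrist) and the block was let go about 3 mm up; no verdict came back.

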